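# Put the drained cutting boards away in the slotted rack

## Robot

A 7-joint arm with a two-finger parallel gripper is mounted at the origin on the work surface. World frame = base frame: x ahead of the robot, y to its left, z up, the work surface at z = 0. Lengths are in m, angles in rad, forces in N, time in s.
With the tool pointing down it reaches from about 0.425 to 0.975 m from the base axis. Payload 16.7 kg.
Tool frame: the origin (TCP) lies on the centre line of the jaws, within the pads' length; the fingertips stand 17 mm ahead of it and the grasp point (between the pads) lies 2 mm behind it; z points along the fingers, y is the line along which they close (so a half turn about z gives the same grasp; the last joint's range is limited). The gripper opens to 85 mm and grips with 20 to 120 N. Pads are 22 mm wide; open, the fingers measure 114 mm over their backs; the gripper's body (76 mm by 85 mm) begins 54 mm behind the grasp point. The pads swing forward as they close: fully open they stand 13 mm farther back than shut.
Start: joints at [-1.312, 0.426, 0.074, 1.606, -0.034, 1.111, -0.067], TCP at [0.268, 0.619, 0.248] pointing down, gripper open.
Joint ranges: [-2.85, 2.85], [-0.5, 2.14], [-1.23, 1.37], [0.21, 2.46], [-1.02, 4.16], [0.16, 2.05], [-2.73, 2.73]. Speed limits (rad/s): [1.89, 1.89, 2.39, 2.39, 3.01, 3.01, 3.01].

## Interface

Orientations are given as [roll, pitch, yaw] about the fixed x, y, z axes, in that order (R = Rz(yaw) Ry(pitch) Rx(roll)).
In Python, from plant import ctrl, optics gives the robot as it stands.
- The arm moves only by the tool jog_arm, never from a script. Its argument "series" is a list of rows, each a list of 7 numbers: the shift along the tool's x, y, z in units of 400 mm (1.0 is 400 mm), then the turn, a rotation vector about the tool's x, y, z in units of 0.5 rad (1.0 is 0.5 rad), then the closure, from 0 (fully open) to 1 (shut). A call has exactly 5 rows; each row is the pose to reach, as a shift and turn from the pose commanded when the call began, along the tool's axes at that moment; what a row does not reach only later rows make up. A row lasts 1/8 s, in which the tool goes at most 62.5 mm and 10.7 degrees, less where a joint would pass 70% of its speed; a pose out of reach is approached as far as the arm can. A call with a number of a shift or a turn outside -1 to 1 is refused whole. A call with a gripper value outside its range is refused whole. The fingers move at their own pace and stop on an object; "newtons" is the grip in N (left out, the last holds). Time passes only in rows, so rows that repeat a pose let the fingers close, or fill a call up. It gives the time, the measured TCP pose, the force, the opening and the grip force at its end, in the units of the state.
- ctrl.state(): the state, without advancing time (a new reading comes with each control period).
- optics.read_camera(name): name is "scene" or "side" or "wrist"; returns a dict with "pixels" (400x640x3 uint8, red, green, blue), "camera_matrix" (3x3 intrinsics, pixels), "world_from_camera" (4x4, takes a point from camera to world coordinates); the wrist camera has in their place "T_tool_cam" (4x4, takes a point from camera to tool coordinates, whose origin is the TCP and whose axes are the flange's). Camera axes: x right, y up, looking along -z (the intrinsics and any distortion apply to the point x, -y, -z); pixel columns grow to the right and rows downward; lengths in m; the calibration is good to about 2 mm. A picture is of the moment at which its call begins: read the wrist's pose just before it. There is no depth.
- ctrl.hand_in(): hands the job in; it is judged then, once.
The state is a dict: "clock": time; "q": joint angles; "dq": joint speeds; "effort": joint torques, N m; "tool_pos": TCP position; "ee_rot": TCP orientation; "ft_force": force on the tool from outside, world axes, zero at the start; "wrist_torque": the same for the moment, N m; "grip_width": finger opening in m; "finger_force": force on a finger pad.
Only numpy, scipy, OpenCV 4.12 (cv2) and the standard library are available. Lean on these libraries where they do the work, as an engineer would, in place of code of your own. Each camera call takes 0.05 s, during which the arm holds its last target. There are 200 camera calls.

## Task

Two white cutting boards, a thin one and a thicker one, are leaning in the draining stand. Put each one away in the board rack, standing on its long edge and pushed fully home, in the one slot whose width fits its thickness; the widest slot stays empty because its board is in use under the jars. Do not move or knock over the jars, the lids or the other things on the table.

Things in the scene. Friction and masses are not known exactly. Their poses are not given: they have to be found in the camera images.
- thin_center (a point): Centre of the thin white cutting board, loose, about 0.16 kg: 160 mm long (x), 10 mm thick (y), 110 mm high (z). It starts on a long edge in either berth of the draining stand, leaning 15 degrees from vertical, its upper 50 mm free on both faces. Hand hole 20 mm wide, 55 mm high, centred 26 mm from its +x end; elsewhere solid. Either face or end may point either way in the rack.
- thick_center (a point): Centre of the thicker white cutting board, loose, about 0.33 kg: same outline and hand hole, 160 mm long (x), 20 mm thick (y), 110 mm high (z), leaning in the same way in the other berth.
- slot_narrow_floor (a point): Middle of the floor of the 13 mm wide slot, fixed, 16 mm above the table: an upright metal channel open at the top, 176 mm long inside (x), closed at both ends, width along y. Walls 50 mm high above the floor, then flared lips up to 59 mm that widen the mouth by 4 mm a side. The three slots stand parallel, 84 mm apart, in any order, on a dark plate 200 x 250 x 12 mm.
- slot_middle_floor (a point): Middle of the floor of the 23 mm wide slot, fixed; otherwise as the narrow one.
- slot_wide_floor (a point): Middle of the floor of the 33 mm wide slot, fixed; otherwise as the narrow one. It stays empty.
- stand: Draining stand, fixed: dark plate 190 x 220 x 10 mm with two leaning sheet-metal berths, long side along x, at y = -62.5 and +62.5 mm, their back sheets 59 mm high. Boards lean towards its +y. Origin at the centre of its underside, on the table. Stand and rack may be on either side.
- jar_a: Closed glass jar with a yellow cap, 64 mm across, 85 mm tall, standing with jar_b on a big 30 mm thick board that lies flat on the table at the robot's right. Origin at its foot. Leave alone.
- jar_b: The other jar on the flat board, same size. Leave alone.
- jar_c: Closed glass jar, 68 mm across, 90 mm tall, on the table between and beyond rack and stand. Origin at its foot. Leave alone.
- jar_d: Another jar like jar_c, further back. Leave alone.
- lid_stack: Stack of yellow jar lids, 72 mm across, 45 mm tall. Origin at its foot. Leave alone.
- scoop: Black-handled spoon lying on the table in the gap between rack and stand, under 20 mm high. Leave alone.
- work_board: The third white board, 240 x 160 x 30 mm, lying flat with two jars on it. Leave alone.
Things that resemble listed ones, but are neither listed nor needed, are in the scene too. Leave any brown look-alike of the part that bears thick_center alone.

How it is judged:
By the outcome, as a careful person would: the job done as asked, in the order asked, and still so for the second after the job is handed in, with the robot touching nothing.
It also fails if it takes over 72 s, if anything falls off the work surface, if the arm or the gripper's body presses on something with over 40 N, if the wrist force passes 120 N, or if a joint passes its speed limit or range.

## Working session

There is one attempt and no reset: what is moved stays moved. The work goes in short steps, Python scripts to look and compute and a tool call to move; the robot and the scene stay as the last step left them, time stands still between calls to the robot, and variables do not carry over. Pictures are saved under pics/ and viewed, at most 10 in all, crops included, and the job is handed in when it is done.

Besides the shell and the picture viewer there is one more tool, called after "Emit:" as name([rows], argument=value, ...), one row to a line, values as JSON. jog_arm: Moves the arm, as the interface text tells. Shifts and turns lie within -1 to 1; 1 stands for 400 mm of shift or 0.5 rad of turn. Its arguments: {"type":"object","properties":{"series":{"type":"array","items":{"type":"array","items":{"type":"number"}}},"newtons":{"type":"number"}},"required":["series"]}

```bash
mkdir -p pics; ls; python3 - <<'E'
from plant import ctrl, optics
import cv2,pickle
print(ctrl.state())
d={}
for n in("scene","side"):
    r=optics.read_camera(n); d[n]=r
    cv2.imwrite(f"pics/{n}0.png",r["pixels"][:,:,::-1]); print(n,{k:v for k,v in r.items() if k!="pixels"})
pickle.dump(d,open("cams.pkl","wb"))
E
```

```text
pics
{'clock': 0.0, 'q': array([-1.31149789,  0.42676819,  0.07384517,  1.60659685, -0.03411801,
        1.11077949, -0.0671401 ]), 'dq': array([-1.36282945e-03,  1.18011395e-03, -8.03871276e-05,  2.50056829e-03,
       -9.72935288e-04, -2.73349452e-04,  5.60335650e-05]), 'effort': array([ 3.66196182e-04, -9.49839091e+01,  3.76070067e+00, -4.63536930e+01,
        1.91277754e-02,  9.80398298e-03, -1.75122995e-05]), 'tool_pos': array([0.26818427, 0.61902746, 0.24759074]), 'ee_rot': array([-3.14030259e+00,  8.00212325e-05,  2.73272002e+00]), 'ft_force': array([-1.05258018, -0.61121606,  0.03303133]), 'wrist_torque': array([ 0.00312141,  0.01016056, -0.04265218]), 'finger_force': 0.0, 'grip_width': 0.08523622392096268}
scene {'camera_matrix': array([[408.08255372,   0.        , 313.87726444],
       [  0.        , 408.08255372, 206.23528007],
       [  0.        ,   0.        ,   1.        ]]), 'world_from_camera': array([[-0.61598491, -0.56913104,  0.5446581 ,  1.27649788],
       [ 0.78775088, -0.44209794,  0.42894983,  0.4817103 ],
       [-0.00333643,  0.69328153,  0.72065914,  1.08098694],
       [ 0.        ,  0.        ,  0.        ,  1.        ]])}
side {'camera_matrix': array([[418.46671381,   0.        , 322.33611014],
       [  0.        , 418.46671381, 197.58730174],
       [  0.        ,   0.        ,   1.        ]]), 'world_from_camera': array([[ 0.79526631,  0.43065236, -0.42672009,  0.02182024],
       [-0.60604101,  0.54577978, -0.57865251, -0.77645389],
       [-0.01630287,  0.71879272,  0.69503326,  0.92983727],
       [ 0.        ,  0.        ,  0.        ,  1.        ]])}
```

View pics/scene0.png

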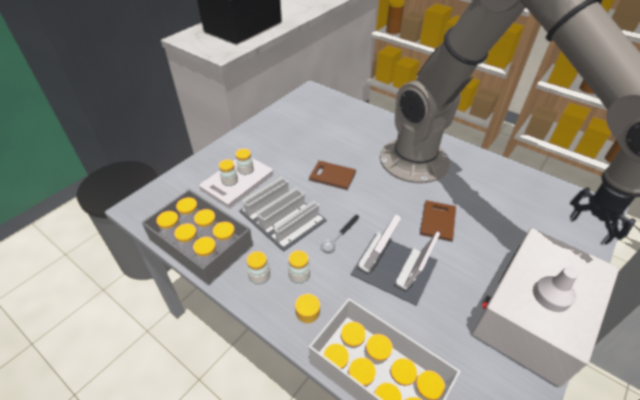

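View pics/side0.png

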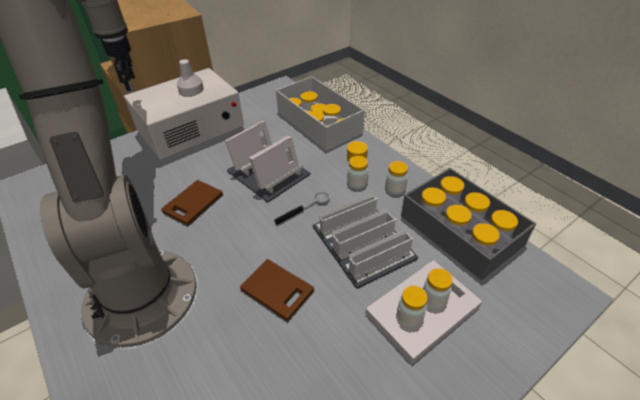

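The scene view shows the stand at about (397,265) with two boards and the rack at about (283,213). The side view shows the stand at about (268,170) and the rack at about (365,240). The spoon lies between them, and the brown boards lie flat.

```bash
cat > h.py <<'E'
import numpy as np,pickle,cv2
from scipy.spatial.transform import Rotation as R
cams=pickle.load(open("cams.pkl","rb"))
def ray(K,T,u,v):
    d=np.array([(u-K[0,2])/K[0,0],-(v-K[1,2])/K[1,1],-1.]); return T[:3,3],T[:3,:3]@d
def at_z(K,T,u,v,z):
    o,d=ray(K,T,u,v); return o+d*(z-o[2])/d[2]
def proj(K,T,P):
    c=(np.atleast_2d(P)-T[:3,3])@T[:3,:3]; return np.c_[K[0,2]-K[0,0]*c[:,0]/c[:,2],K[1,2]+K[1,1]*c[:,1]/c[:,2]]
def KT(n): return cams[n]["camera_matrix"],cams[n]["world_from_camera"]
E
python3 - <<'E'
from h import *
a=cams["side"]["pixels"][115:290,220:425,::-1]; b=cams["scene"]["pixels"][165:310,230:450,::-1]
cv2.imwrite("pics/a.png",cv2.resize(a,None,fx=3.4,fy=3.4,interpolation=cv2.INTER_CUBIC))
cv2.imwrite("pics/b.png",cv2.resize(b,None,fx=3.6,fy=3.6,interpolation=cv2.INTER_CUBIC))
E
```

```text
(no output)
```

View pics/a.png

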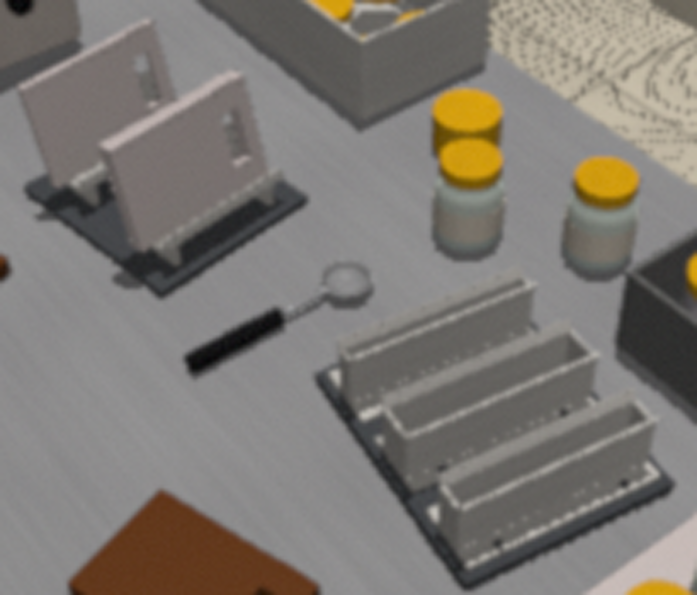

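View pics/b.png

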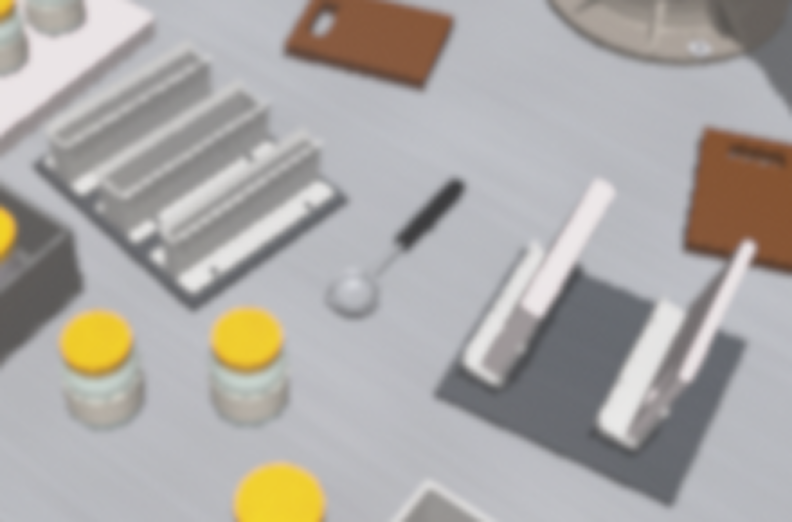

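Crop a shows the rack slots ordered from the stand side as narrow, widest, medium. The nearer board, at about (185,160), is the thicker one. Crop b confirms this: its left board, at about (560,260), is thick and the right one, at about (720,310), is thin. Next I fit both plates.

```bash
python3 - <<'E'
from h import *
sd=lambda u,v:(220+u/3.4,115+v/3.4); sc=lambda u,v:(230+u/3.6,165+v/3.6)
for nm,z,A,B in [("rack",.012,[(318,375),(465,575),(672,483)],[(37,163),(195,300),(345,198)]),("stand",.010,[(27,186),(162,290),(305,197)],[(435,392),(672,498),(745,342),(575,268)])]:
    for n,f,L in(("side",sd,A),("scene",sc,B)):
        P=np.array([at_z(*KT(n),*f(*p),z) for p in L]); print(nm,n,P.round(4).tolist(),np.linalg.norm(np.diff(P,axis=0),axis=1).round(3))
E
```

```text
rack side [[0.4935, -0.0899, 0.012], [0.4597, -0.3247, 0.012], [0.6483, -0.3604, 0.012]] [0.237 0.192]
rack scene [[0.6472, -0.3516, 0.012], [0.6811, -0.1132, 0.012], [0.4957, -0.0799, 0.012]] [0.241 0.188]
stand side [[0.4164, 0.2981, 0.01], [0.4438, 0.0864, 0.01], [0.6256, 0.1108, 0.01]] [0.214 0.183]
stand scene [[0.6281, 0.1174, 0.01], [0.5946, 0.3303, 0.01], [0.4131, 0.3063, 0.01], [0.4326, 0.1422, 0.01]] [0.215 0.183 0.165]
```

```bash
cat >> h.py <<'E'
def tri(u1,u2):
    o1,d1=ray(*KT("side"),*u1);o2,d2=ray(*KT("scene"),*u2)
    t=np.linalg.lstsq(np.c_[d1,-d2],o2-o1,rcond=None)[0]; p=o1+t[0]*d1;q=o2+t[1]*d2
    return (p+q)/2,np.linalg.norm(p-q)
sd=lambda u,v:(220+u/3.4,115+v/3.4); sc=lambda u,v:(230+u/3.6,165+v/3.6)
E
python3 - <<'E'
from h import *
for nm,a,b in [("thick near",(107,148),(600,183)),("thick far",(240,75),(533,312)),("thin near",(22,90),(750,243)),("thin far",(150,22),(690,378)),
 ("narrow near",(342,350),(308,142)),("narrow far",(528,285),(168,228)),("mid near",(392,415),(247,95)),("mid far",(585,340),(113,185)),("low near",(450,490),(198,55)),("low far",(645,410),(60,140))]:
    p,e=tri(sd(*a),sc(*b)); print(nm,p.round(4),round(e,4))
def S(c,yaw,l): 
    return R.from_euler('z',yaw).apply(l)+np.array([*c,0])
# predicted thick-board top corners for both leans
for s in(1,-1):
    l=np.array([[-.08,-.0625+s*.028,.12],[.08,-.0625+s*.028,.12]]); print(s,S((.521,.208),.145,l).round(3).tolist())
E
```

```text
thick near [0.4409 0.1507 0.1398] 0.0034
thick far [0.5965 0.1759 0.1357] 0.0102
thin near [0.4232 0.2823 0.1368] 0.0077
thin far [0.577  0.306  0.1359] 0.0099
narrow near [ 0.4985 -0.1218  0.0668] 0.0028
narrow far [ 0.6674 -0.1578  0.0685] 0.0068
mid near [ 0.4861 -0.2061  0.0704] 0.0056
mid far [ 0.6596 -0.2348  0.0681] 0.0087
low near [ 0.4728 -0.2869  0.0683] 0.0022
low far [ 0.6456 -0.3179  0.065 ] 0.0083
1 [[0.447, 0.162, 0.12], [0.605, 0.185, 0.12]]
-1 [[0.455, 0.107, 0.12], [0.613, 0.13, 0.12]]
```

```bash
cat >> h.py <<'E'
def go(pos,rot,cur=None):
    "units for jog_arm from the current pose to pos, rot (Rotation)"
    from plant import ctrl
    s=ctrl.state(); p0=s["tool_pos"]; r0=R.from_euler('xyz',s["ee_rot"])
    if cur is not None: p0,r0=cur
    print("t",round(s["clock"],2),"shift",(r0.inv().apply(np.array(pos)-p0)/.4).round(3),"turn",((r0.inv()*rot).as_rotvec()/.5).round(3))
def down(yaw,lean=0):
    "tool down, x along yaw; lean tilts the top towards the local +y by lean (yaw is of tool x)"
    return R.from_euler('z',yaw)*R.from_euler('x',np.pi+lean)
E
python3 - <<'E'
from h import *
from plant import ctrl,optics
go((.49,.22,.36),down(3.29)); print(optics.read_camera("wrist")["T_tool_cam"].round(3),optics.read_camera("wrist")["camera_matrix"].round(1))
E
```

```text
t 0.1 shift [-0.905 -0.695 -0.28 ] turn [-2.000e-03 -1.000e-03 -1.115e+00]
[[ 0.001  0.954  0.299  0.077]
 [ 1.    -0.001  0.001  0.001]
 [ 0.001  0.299 -0.954 -0.126]
 [ 0.     0.     0.     1.   ]] [[301.    0.  319.2]
 [  0.  301.  200.6]
 [  0.    0.    1. ]]
```

Emit:
jog_arm([
  [-0.05,-0.05,-0.1,0,0,-0.3,0],
  [-0.15,-0.12,-0.2,0,0,-0.6,0],
  [-0.28,-0.22,-0.28,0,0,-0.9,0],
  [-0.4,-0.3,-0.28,0,0,-1,0],
  [-0.5,-0.38,-0.28,0,0,-1,0],
], newtons=80)

```text
clock: 0.82
tool_pos: [0.3926, 0.3983, 0.361]
ee_rot: [3.141, 0.001, -3.05]
ft_force: [0.5, 0.1, 0.2]
grip_width: 0.0854
finger_force: 0.0
```

```bash
python3 -c "
from h import *
go((.49,.22,.36),down(3.29))"
```

```text
t 0.82 shift [-0.202 -0.466  0.002] turn [ 0.002  0.002 -0.114]
```

Emit:
jog_arm([
  [-0.05,-0.12,0,0,0,-0.11,0],
  [-0.1,-0.24,0,0,0,-0.11,0],
  [-0.15,-0.36,0,0,0,-0.11,0],
  [-0.2,-0.466,0,0,0,-0.11,0],
  [-0.2,-0.466,0,0,0,-0.11,0],
])

```text
clock: 1.45
tool_pos: [0.4896, 0.2185, 0.3605]
ee_rot: [-3.141, 0.0, -3.001]
ft_force: [-0.6, 1.0, 0.2]
grip_width: 0.0853
finger_force: 0.0
```

```bash
cat >> h.py <<'E'
def wrist(name):
    from plant import ctrl,optics
    s=ctrl.state(); r=optics.read_camera("wrist")
    T=np.eye(4);T[:3,:3]=R.from_euler('xyz',s["ee_rot"]).as_matrix();T[:3,3]=s["tool_pos"]
    cams[name]={"pixels":r["pixels"],"camera_matrix":r["camera_matrix"],"world_from_camera":T@r["T_tool_cam"]}
    pickle.dump(cams,open("cams.pkl","wb")); cv2.imwrite(f"pics/{name}.png",r["pixels"][:,:,::-1]); print(s["tool_pos"],s["ee_rot"])
E
python3 -c "
from h import *
wrist('w1')"
```

```text
[0.48959759 0.21848894 0.36045555] [-3.14094992e+00  4.68594093e-04 -3.00102713e+00]
```

View pics/w1.png

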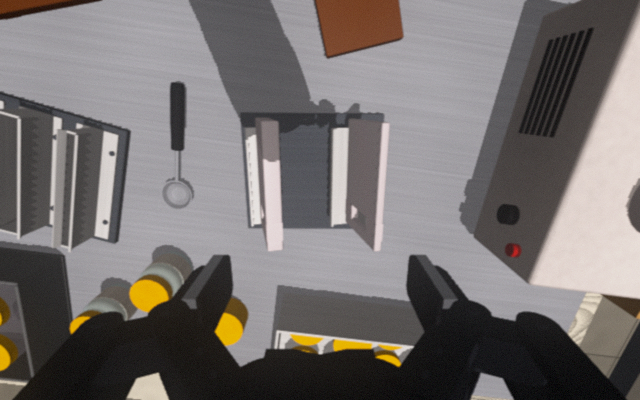

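The wrist view shows the stand centred at about (313,170). The thick board's top edge is the strip from (258..277,119) to (268..283,249). The thin one runs from (384..390,124) to (376..382,249). The board lengths give a check on height.

```bash
python3 - <<'E'
from h import *
for n,L in(("thick",[(258,120),(268,250),(277,119),(283,249)]),("thin",[(384,125),(376,250),(390,124),(382,249)])):
  for z in(.125,.137):
    P=np.array([at_z(*KT("w1"),*p,z)[:2] for p in L]); print(n,z,P.round(4).tolist(),"len",np.linalg.norm(P[1]-P[0]).round(4),"mid",P.mean(0).round(4),"th",np.linalg.norm(P[2:].mean(0)-P[:2].mean(0)).round(4),"yaw",np.arctan2(*(P[1]-P[0])[::-1]).round(3),np.arctan2(*(P[3]-P[2])[::-1]).round(3))
K=[at_z(*KT("w1"),*p,.01)[:2].round(3).tolist() for p in[(242,113),(383,114),(248,228)]]; print("plate",K)
R4=[at_z(*KT("w1"),*p,.012)[:2].round(3).tolist() for p in[(130,130),(117,242)]]; print("rack plate",R4)
E
```

```text
thick 0.125 [[0.4381, 0.14], [0.6027, 0.1666], [0.4339, 0.1617], [0.5984, 0.1861]] len 0.1667 mid [0.5183 0.1636] th 0.0211 yaw 0.16 0.147
thick 0.137 [[0.4373, 0.1423], [0.5964, 0.168], [0.4332, 0.1633], [0.5922, 0.1868]] len 0.1611 mid [0.5148 0.1651] th 0.0204 yaw 0.16 0.147
thin 0.125 [[0.4231, 0.2859], [0.5824, 0.3083], [0.421, 0.2925], [0.5798, 0.3158]] len 0.1609 mid [0.5016 0.3006] th 0.0075 yaw 0.14 0.146
thin 0.137 [[0.4227, 0.2833], [0.5768, 0.3049], [0.4207, 0.2898], [0.5743, 0.3123]] len 0.1556 mid [0.4986 0.2976] th 0.0072 yaw 0.14 0.146
plate [[0.439, 0.093], [0.411, 0.306], [0.626, 0.116]]
rack plate [[0.489, -0.075], [0.684, -0.106]]
```

```bash
python3 - <<'E'
from h import *
r=down(.148+np.pi,.262); d=r.apply([0,0,1]); t=np.array([.516,.165,.136]); print(d)
go(t-.06*d,r)
# box corner distance
for z in(.1,.15,.2): print(z,[at_z(*KT("w1"),*p,z)[:2].round(3).tolist() for p in[(480,235),(560,0)]])
E
```

```text
[ 0.03819411 -0.25618128 -0.96587388]
t 1.5 shift [-0.048 -0.109  0.416] turn [ 0.524 -0.001 -0.009]
0.1 [[0.551, 0.454], [0.264, 0.457]]
0.15 [[0.533, 0.422], [0.283, 0.425]]
0.2 [[0.515, 0.39], [0.303, 0.393]]
```

Emit:
jog_arm([
  [-0.016,-0.036,0.14,0.17,0,0,0],
  [-0.032,-0.072,0.28,0.35,0,0,0],
  [-0.048,-0.109,0.416,0.524,0,-0.009,0],
  [-0.048,-0.109,0.416,0.524,0,-0.009,0],
  [-0.048,-0.109,0.416,0.524,0,-0.009,0],
])

```text
clock: 2.12
tool_pos: [0.5138, 0.1829, 0.1957]
ee_rot: [-2.882, 0.001, -2.991]
ft_force: [-0.5, 0.0, 0.9]
grip_width: 0.0853
finger_force: 0.0
```

```bash
python3 - <<'E'
from h import *
wrist('w2')
r=down(.148+np.pi,.262); d=r.apply([0,0,1]); t=np.array([.516,.165,.136])
go(t+.02*d,r)
# edges in the picture near middle of board
K,T=KT('w2'); P=proj(K,T,np.array([t,[.437,.153,.136],[.595,.177,.136]])); print(P.round(1))
# side/scene box top: corner matches
print(tri((133,105),(606,360)) )
E
```

```text
[0.51375353 0.18291242 0.19570079] [-2.88211801e+00  7.45998524e-04 -2.99056785e+00]
t 2.17 shift [ 0.002 -0.005  0.207] turn [0.006 0.005 0.004]
[[314.8 225.6]
 [314.4 100.5]
 [315.2 324.3]]
(array([ 0.34138597,  0.86072204, -0.01714896]), np.float64(0.13263679448202167))
```

View pics/w2.png

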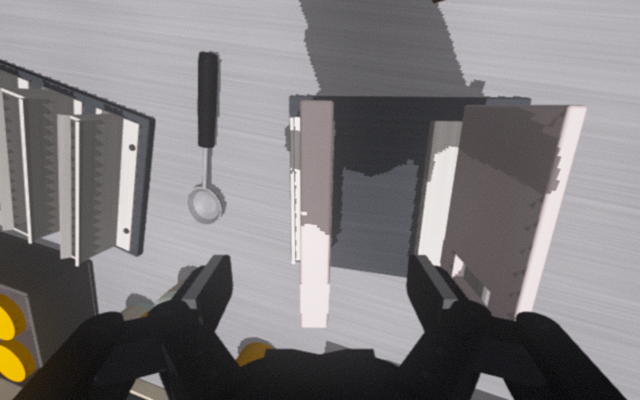

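The thick board's top edge spans (301..329, 100..327), centred at 315 as predicted. I go down and grip.

Emit:
jog_arm([
  [0,0,0.1,0,0,0,0],
  [0.002,-0.004,0.2,0,0,0,0],
  [0.002,-0.004,0.2,0,0,0,0],
  [0.002,-0.004,0.2,0,0,0,1],
  [0.002,-0.004,0.2,0,0,0,1],
], newtons=90)

```text
clock: 2.8
tool_pos: [0.5168, 0.1606, 0.119]
ee_rot: [-2.881, 0.002, -2.991]
ft_force: [-0.4, -0.6, 0.6]
grip_width: 0.0518
finger_force: 0.0
```

Emit:
jog_arm([
  [0,0,0,0,0,0,1],
  [0,0,0,0,0,0,1],
  [0,0,0,0,0,0,1],
  [0,0,0,0,0,0,1],
  [0,0,0,0,0,0,1],
])

```text
clock: 3.42
tool_pos: [0.5163, 0.1595, 0.118]
ee_rot: [-2.88, 0.0, -2.992]
ft_force: [-2.1, -2.1, 12.7]
grip_width: 0.0187
finger_force: 88.0
```

Emit:
jog_arm([
  [0,0,-0.1,0,0,0,1],
  [0,0,-0.2,0,0,0,1],
  [0,0,-0.3,0,0,0,1],
  [0,0,-0.35,0,0,0,1],
  [0,0,-0.35,0,0,0,1],
])

```text
clock: 4.05
tool_pos: [0.5108, 0.1961, 0.2532]
ee_rot: [-2.881, 0.001, -2.99]
ft_force: [0.2, 1.2, -4.7]
grip_width: 0.0192
finger_force: 89.1
```

```bash
python3 - <<'E'
from h import *
go((.567,-.1,.27),down(np.pi-.16))
go((.553,-.298,.27),down(np.pi-.16))
E
```

```text
t 4.05 shift [-0.027 -0.738  0.154] turn [-0.517  0.083  0.619]
t 4.05 shift [ 0.082 -1.206  0.278] turn [-0.517  0.083  0.619]
```

Emit:
jog_arm([
  [-0.005,-0.14,0.01,-0.1,0.02,0.12,1],
  [-0.01,-0.28,0.05,-0.2,0.03,0.25,1],
  [-0.016,-0.43,0.09,-0.3,0.05,0.37,1],
  [-0.02,-0.58,0.12,-0.41,0.066,0.5,1],
  [-0.027,-0.73,0.153,-0.517,0.083,0.619,1],
])

```text
clock: 4.68
tool_pos: [0.5653, -0.0996, 0.2678]
ee_rot: [-3.141, -0.002, 2.979]
ft_force: [0.9, 0.9, -4.1]
grip_width: 0.0191
finger_force: 88.9
```

```bash
python3 - <<'E'
from h import *
wrist('w3')
go((.553,-.298,.27),down(np.pi-.16))
E
```

```text
[ 0.56533312 -0.09962685  0.26778407] [-3.14135327e+00 -2.06222766e-03  2.97862847e+00]
t 4.72 shift [-0.052 -0.467 -0.003] turn [-0.003  0.    -0.033]
```

View pics/w3.png

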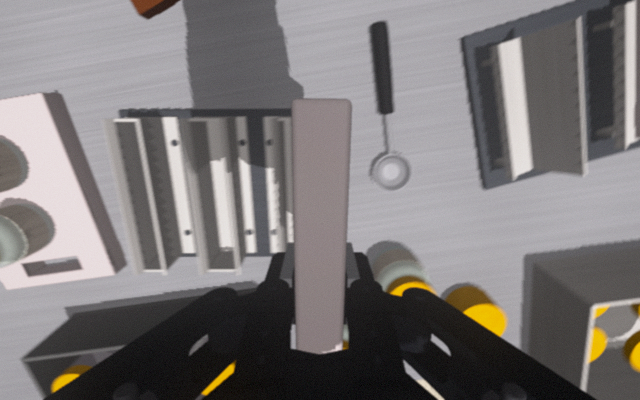

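```bash
cat >> h.py <<'E'
def rect(n,c,yaw,z,x0,x1,y0,y1,s,f):
    "top-down view at height z: columns local y from y0 to y1, rows local x from x0 to x1, s px/m"
    A=np.array([[x0,y0],[x0,y1],[x1,y1],[x1,y0]]); w,h=int((y1-y0)*s),int((x1-x0)*s)
    W=R.from_euler('z',yaw).apply(np.c_[A,[0]*4])+[*c,z]
    H=cv2.getPerspectiveTransform(proj(*KT(n),W).astype(np.float32),np.float32([[0,0],[w,0],[w,h],[0,h]]))
    im=cv2.warpPerspective(cams[n]["pixels"],H,(w,h),flags=cv2.INTER_CUBIC)
    cv2.imwrite(f,im[:,:,::-1]); return im
E
python3 - <<'E'
from h import *
im=rect("w3",(.567,-.214),-.16,.075,-.11,.11,-.16,.06,2700,"pics/r3.png")
E
```

```text
(no output)
```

View pics/r3.png

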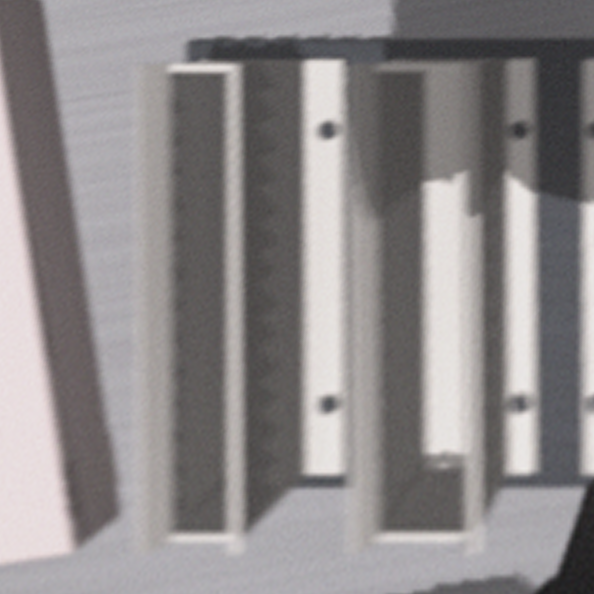

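The rectified view shows the outer slot at 135..243 px (40 mm over the lips) and the central one at 348..485 px (51 mm). Their centres are 84 mm apart. So the outer slot is the 23 mm one, the central one is the wide slot, and the one nearest the stand is narrow.

```bash
python3 - <<'E'
from h import *
for p in[(414,298),(439,280)]: print(at_z(*KT("side"),*p,.115).round(3))
go((.556,-.3034,.20),down(np.pi-.16))
E
```

```text
[ 0.487 -0.482  0.115]
[ 0.568 -0.484  0.115]
t 4.72 shift [-0.061 -0.479  0.172] turn [-0.003  0.    -0.033]
```

Jars are about 18 cm away, so that is clear.

Emit:
jog_arm([
  [-0.016,-0.12,0,0,0,-0.01,1],
  [-0.032,-0.25,0,0,0,-0.02,1],
  [-0.046,-0.37,0.05,0,0,-0.033,1],
  [-0.061,-0.479,0.12,0,0,-0.033,1],
  [-0.061,-0.479,0.172,-0.003,0,-0.033,1],
])

```text
clock: 5.35
tool_pos: [0.5567, -0.2947, 0.1976]
ee_rot: [-3.139, -0.004, 2.992]
ft_force: [0.2, 0.5, -2.5]
grip_width: 0.0194
finger_force: 89.8
```

Emit:
jog_arm([
  [0,0,0,0,0,0,1],
  [0,0,0,0,0,0,1],
  [0,0,0,0,0,0,1],
  [0,0,0,0,0,0,1],
  [0,0,0,0,0,0,1],
])

```text
clock: 5.98
tool_pos: [0.5594, -0.2904, 0.2007]
ee_rot: [-3.141, -0.0, 2.998]
ft_force: [0.0, 0.1, -3.3]
grip_width: 0.0191
finger_force: 89.7
```

```bash
python3 - <<'E'
from h import *
wrist('w4')
go((.556,-.3034,.106),down(np.pi-.16))
im=rect("w4",(.556,-.3034),-.16,.075,-.12,.06,-.05,.05,3200,"pics/r4.png")
E
```

```text
[ 0.55943197 -0.29042275  0.20068158] [-3.14146267e+00 -4.84691364e-04  2.99769909e+00]
t 6.03 shift [ 0.004 -0.033  0.237] turn [-0.    -0.001  0.032]
```

View pics/w4.png

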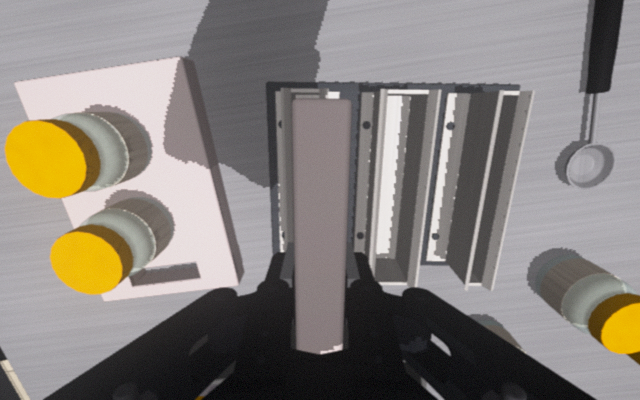

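```bash
python3 - <<'E'
from h import *
Rz=R.from_euler('z',.16)
for n,L in(("wide",[(380,92),(441,92),(373,285),(418,287)]),("narrow",[(500,93),(533,93),(465,288),(494,289)])):
  P=np.array([at_z(*KT("w4"),*p,.075)-[.567,-.214,.075] for p in L]); print(n,Rz.apply(P)[:,:2].round(4).tolist())
E
```

```text
wide [[-0.0843, -0.0298], [-0.0851, 0.0181], [0.0899, -0.0231], [0.0914, 0.0203]]
narrow [[-0.0851, 0.0646], [-0.0855, 0.0906], [0.0917, 0.0656], [0.0923, 0.0937]]
```

Emit:
jog_arm([
  [0.004,-0.033,0,0,0,0.03,1],
  [0.004,-0.033,0,0,0,0.03,1],
  [0.004,-0.033,0.06,0,0,0.03,1],
  [0.004,-0.033,0.12,0,0,0.03,1],
  [0.004,-0.033,0.15,0,0,0.03,1],
])

```text
clock: 6.65
tool_pos: [0.5553, -0.3032, 0.1392]
ee_rot: [3.141, -0.002, 2.982]
ft_force: [0.2, 1.6, -1.6]
grip_width: 0.0193
finger_force: 90.4
```

```bash
python3 - <<'E'
from h import *
go((.556,-.3034,.106),down(np.pi-.16))
E
```

```text
t 6.65 shift [-0.002 -0.     0.083] turn [ 0.001 -0.005  0.001]
```

Entered with no contact. Now down to the floor.

Emit:
jog_arm([
  [0,0,0.025,0,0,0,1],
  [0,0,0.05,0,0,0,1],
  [0,0,0.07,0,0,0,1],
  [0,0,0.08,0,0,0,1],
  [0,0,0.08,0,0,0,1],
])

```text
clock: 7.28
tool_pos: [0.5556, -0.3033, 0.1081]
ee_rot: [-3.142, -0.001, 2.982]
ft_force: [-0.1, 3.0, -5.4]
grip_width: 0.0191
finger_force: 90.0
```

Emit:
jog_arm([
  [0,0,0.004,0,0,0,1],
  [0,0,0.008,0,0,0,1],
  [0,0,0.012,0,0,0,1],
  [0,0,0.012,0,0,0,1],
  [0,0,0.012,0,0,0,1],
])

```text
clock: 7.9
tool_pos: [0.5558, -0.3034, 0.1035]
ee_rot: [-3.141, -0.001, 2.982]
ft_force: [2.1, 3.1, -3.5]
grip_width: 0.0192
finger_force: 90.2
```

Emit:
jog_arm([
  [0,0,0.003,0,0,0,1],
  [0,0,0.006,0,0,0,1],
  [0,0,0.01,0,0,0,1],
  [0,0,0.01,0,0,0,1],
  [0,0,0.01,0,0,0,1],
])

```text
clock: 8.52
tool_pos: [0.5555, -0.3037, 0.1023]
ee_rot: [3.141, -0.0, 2.982]
ft_force: [-16.7, 13.2, 44.6]
grip_width: 0.0188
finger_force: 97.0
```

Seated on the floor. I release and retreat.

Emit:
jog_arm([
  [0,0,-0.004,0,0,0,0.5],
  [0,0,-0.004,0,0,0,0.5],
  [0,0,-0.004,0,0,0,0.5],
  [0,0,-0.004,0,0,0,0.5],
  [0,0,-0.004,0,0,0,0.5],
])

```text
clock: 9.15
tool_pos: [0.5556, -0.3035, 0.1009]
ee_rot: [-3.141, -0.001, 2.982]
ft_force: [-0.2, -0.0, 0.2]
grip_width: 0.043
finger_force: 0.0
```

Emit:
jog_arm([
  [0,0,-0.1,0,0,0,0.5],
  [0,0,-0.22,0,0,0,0.5],
  [0,0,-0.35,0,0,0,0.5],
  [0,0,-0.45,0,0,0,0.5],
  [0,0,-0.5,0,0,0,0.5],
])

```text
clock: 9.78
tool_pos: [0.5563, -0.3038, 0.3036]
ee_rot: [-3.141, 0.002, 2.982]
ft_force: [0.4, -0.2, -1.1]
grip_width: 0.0426
finger_force: 0.0
```

```bash
python3 - <<'E'
from h import *
wrist('w5')
t=np.array([.500,.2985,.136]); r=down(.148+np.pi,.262); d=r.apply([0,0,1])
go((.515,.18,.30),down(.148+np.pi,.1))
g=t-.075*d; print(g)
# thick board top edge: check the height in w5 (length 160)
im=cv2.cvtColor(cams['w5']['pixels'],cv2.COLOR_RGB2GRAY)
P=np.array([[.556,-.3034,.126]])+R.from_euler('z',-.16).apply([[-.08,-.01,0],[-.08,.01,0],[.08,.01,0],[.08,-.01,0]]);print(proj(*KT('w5'),P).round(0).tolist())
E
```

```text
[ 0.55625944 -0.30384817  0.30359135] [-3.14102903e+00  1.63040363e-03  2.98223507e+00]
t 9.82 shift [0.295 1.179 0.011] turn [ 0.196 -0.024 -0.615]
[0.49713544 0.3177136  0.20844054]
[[309.0, 103.0], [330.0, 103.0], [328.0, 253.0], [310.0, 253.0]]
```

View pics/w5.png

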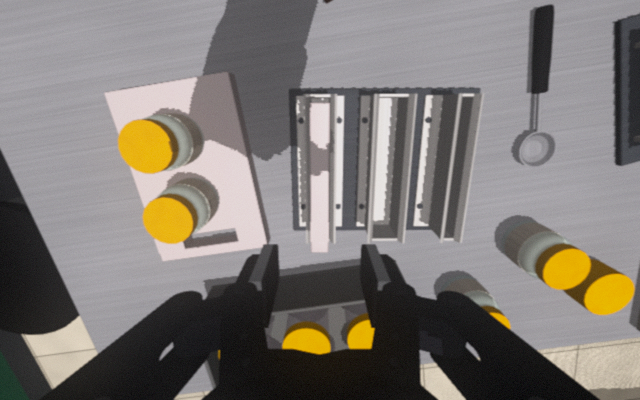

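The thick board's top edge is at (309..329, 101..252), where it should be when fully home. The jars are untouched. Now the thin board.

Emit:
jog_arm([
  [0.035,0.14,0,0,0,-0.12,0.3],
  [0.07,0.28,0,0,0,-0.25,0.3],
  [0.11,0.43,0,0,0,-0.38,0.3],
  [0.145,0.58,0,0,0,-0.5,0.3],
  [0.18,0.73,0,0,0,-0.6,0.3],
])

```text
clock: 10.45
tool_pos: [0.5306, -0.0018, 0.3011]
ee_rot: [3.141, -0.001, -2.999]
ft_force: [1.2, -0.3, 0.7]
grip_width: 0.06
finger_force: 0.0
```

```bash
python3 - <<'E'
from h import *
t=np.array([.500,.2985,.136]); r=down(.148+np.pi,.262); d=r.apply([0,0,1])
go(t-.09*d,r)
Rz=R.from_euler('z',.16)
P=np.array([at_z(*KT("w5"),*p,.075)-[.567,-.214,.075] for p in [(457,93),(480,93),(442,242),(463,242)]]); print(Rz.apply(P)[:,:2].round(4).tolist())
E
```

```text
t 10.45 shift [-0.031  0.812  0.196] turn [ 0.524 -0.003 -0.011]
[[-0.0876, 0.0624], [-0.0876, 0.0879], [0.0933, 0.0682], [0.0932, 0.0952]]
```

Emit:
jog_arm([
  [-0.005,0.14,0,0.1,0,0,0.3],
  [-0.01,0.28,0,0.2,0,0,0.3],
  [-0.02,0.43,0.02,0.3,0,0,0.3],
  [-0.03,0.58,0.06,0.42,0,-0.01,0.3],
  [-0.031,0.72,0.1,0.524,0,-0.011,0.3],
])

```text
clock: 11.08
tool_pos: [0.5025, 0.2853, 0.2606]
ee_rot: [-2.878, -0.001, -2.995]
ft_force: [1.3, -0.2, 0.3]
grip_width: 0.0596
finger_force: 0.0
```

```bash
python3 - <<'E'
from h import *
t=np.array([.500,.2985,.136]); r=down(.148+np.pi,.262); d=r.apply([0,0,1])
go(t-.09*d,r)
E
```

```text
t 11.07 shift [0.001 0.113 0.067] turn [-0.002 -0.003 -0.002]
```

Emit:
jog_arm([
  [0.001,0.06,0.03,0,0,0,0.3],
  [0.001,0.113,0.067,0,0,0,0.3],
  [0.001,0.113,0.067,0,0,0,0.3],
  [0.001,0.113,0.067,0,0,0,0.3],
  [0.001,0.113,0.067,0,0,0,0.3],
])

```text
clock: 11.7
tool_pos: [0.4979, 0.3183, 0.2246]
ee_rot: [-2.88, -0.001, -2.997]
ft_force: [-1.4, -0.5, -0.6]
grip_width: 0.0601
finger_force: 0.0
```

```bash
python3 - <<'E'
from h import *
wrist('w6')
t=np.array([.500,.2985,.136]); r=down(.148+np.pi,.262); d=r.apply([0,0,1])
go(t+.023*d,r); K,T=KT('w6')
print(proj(K,T,t+R.from_euler('z',.148).apply([[-.08,0,0],[0,0,0],[.08,0,0]])).round(1).tolist())
im=cv2.cvtColor(cams['w6']['pixels'],cv2.COLOR_RGB2GRAY)
for v in(130,160,190,220): print(v,im[v,290:350:2].tolist())
print(im[60:140:4,318].tolist(), im[240:360:4,318].tolist())
E
```

```text
[0.49793179 0.31828251 0.22459686] [-2.88044555e+00 -5.53794430e-04 -2.99740109e+00]
t 11.75 shift [0.001 0.008 0.284] turn [ 0.002 -0.003 -0.006]
[[323.1, 100.8], [323.0, 211.2], [322.9, 301.0]]
130 [196, 124, 137, 135, 138, 135, 135, 133, 137, 226, 231, 141, 134, 134, 134, 136, 136, 118, 120, 100, 72, 53, 56, 53, 51, 50, 48, 54, 50, 51]
160 [199, 215, 193, 236, 236, 237, 236, 235, 235, 233, 171, 117, 131, 139, 138, 136, 134, 117, 125, 69, 55, 52, 54, 51, 66, 85, 82, 87, 82, 59]
190 [153, 233, 198, 235, 234, 237, 235, 234, 233, 233, 235, 150, 139, 137, 133, 138, 132, 121, 119, 66, 56, 59, 59, 59, 87, 87, 91, 89, 90, 85]
220 [120, 233, 176, 231, 234, 234, 234, 236, 236, 237, 227, 201, 231, 229, 228, 229, 213, 151, 116, 64, 61, 65, 63, 75, 91, 93, 90, 91, 91, 88]
[99, 98, 104, 102, 96, 96, 97, 102, 148, 72, 135, 134, 137, 135, 133, 135, 135, 135, 136, 133] [229, 229, 230, 229, 227, 231, 229, 230, 230, 230, 229, 230, 229, 228, 226, 187, 176, 181, 175, 175, 172, 172, 171, 101, 98, 93, 92, 92, 92, 27]
```

View pics/w6.png

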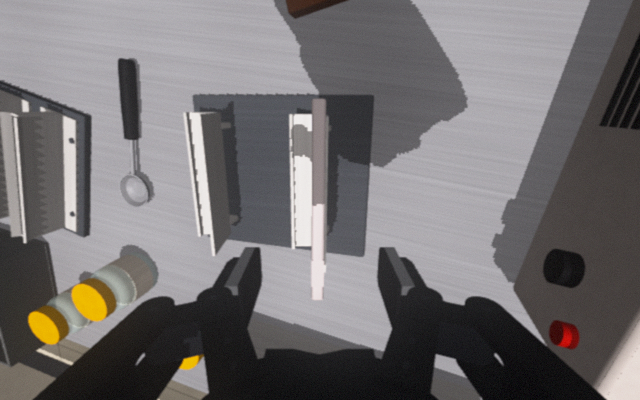

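The thin board's top edge is centred at (319, 100..300), right on the tool plane (image column 319). I go straight down and grip.

Emit:
jog_arm([
  [0,0,0.1,0,0,0,0.3],
  [0,0,0.2,0,0,0,0.3],
  [0,0,0.28,0,0,0,0.3],
  [0,0,0.28,0,0,0,0.3],
  [0,0,0.28,0,0,0,1],
], newtons=80)

```text
clock: 12.38
tool_pos: [0.5018, 0.2913, 0.1168]
ee_rot: [-2.881, -0.0, -2.996]
ft_force: [0.2, 0.5, 0.6]
grip_width: 0.0432
finger_force: 0.0
```

Emit:
jog_arm([
  [0,0,0,0,0,0,1],
  [0,0,0,0,0,0,1],
  [0,0,0,0,0,0,1],
  [0,0,0,0,0,0,1],
  [0,0,0,0,0,0,1],
])

```text
clock: 13.0
tool_pos: [0.502, 0.2893, 0.1171]
ee_rot: [-2.878, -0.001, -2.997]
ft_force: [-1.9, -9.5, 17.0]
grip_width: 0.0092
finger_force: 80.2
```

Emit:
jog_arm([
  [0,0,-0.1,0,0,0,1],
  [0,0,-0.2,0,0,0,1],
  [0,0,-0.3,0,0,0,1],
  [0,0,-0.36,0,0,0,1],
  [0,0,-0.36,0,0,0,1],
])

```text
clock: 13.62
tool_pos: [0.4963, 0.3288, 0.2565]
ee_rot: [-2.882, 0.001, -2.995]
ft_force: [-0.3, 0.7, -3.0]
grip_width: 0.0089
finger_force: 78.5
```

```bash
python3 - <<'E'
from h import *
go((.5828,-.1371,.25),down(np.pi-.158))
E
```

```text
t 13.62 shift [-0.043 -1.14   0.319] turn [-0.514  0.081  0.606]
```

Emit:
jog_arm([
  [-0.005,-0.14,0.035,-0.07,0.01,0.08,1],
  [-0.01,-0.28,0.07,-0.15,0.02,0.17,1],
  [-0.016,-0.42,0.11,-0.25,0.04,0.3,1],
  [-0.02,-0.57,0.155,-0.36,0.055,0.42,1],
  [-0.027,-0.72,0.2,-0.514,0.081,0.606,1],
])

```text
clock: 14.25
tool_pos: [0.5497, 0.0321, 0.2511]
ee_rot: [-3.14, -0.002, 2.981]
ft_force: [0.5, 0.9, -2.2]
grip_width: 0.0091
finger_force: 78.3
```

```bash
python3 - <<'E'
from h import *
go((.5828,-.1371,.22),down(np.pi-.158))
E
```

```text
t 14.25 shift [-0.15  -0.404  0.078] turn [-0.003 -0.004 -0.005]
```

Emit:
jog_arm([
  [-0.05,-0.13,0.02,0,0,0,1],
  [-0.1,-0.27,0.05,0,0,0,1],
  [-0.15,-0.404,0.078,0,0,0,1],
  [-0.15,-0.404,0.078,0,0,0,1],
  [-0.15,-0.404,0.078,0,0,0,1],
])

```text
clock: 14.88
tool_pos: [0.5831, -0.1353, 0.22]
ee_rot: [-3.138, -0.003, 2.982]
ft_force: [-0.0, 0.6, -2.0]
grip_width: 0.0092
finger_force: 78.8
```

```bash
python3 - <<'E'
from h import *
wrist('w7'); K,T=KT('w7')
go((.5828,-.1371,.155),down(np.pi-.158))
q=np.array([.5828,-.1371,0]); Rz=R.from_euler('z',-.158)
for n,L in(("narrow lip top",[(-.09,-.0145,.075),(-.09,.0145,.075)]),): print(n,proj(K,T,q+Rz.apply(L)).round(1).tolist())
# plan-view rows just in front of the held board (near end), to see lips, and wide-slot lips, at 2 px/mm
im=cv2.cvtColor(rect('w7',q[:2],-.158,.075,-.11,.11,-.13,.05,2000,'pics/r7.png'),cv2.COLOR_RGB2GRAY)
for v in(42,60,100,160,250,330): print(v,im[v,::4].tolist())
E
```

```text
[ 0.5831255  -0.13529425  0.22002976] [-3.13809965 -0.00343628  2.98211213]
t 14.93 shift [-0.    -0.006  0.163] turn [-0.006 -0.006  0.   ]
narrow lip top [[299.8, 91.3], [334.1, 91.3]]
42 [59, 57, 67, 78, 82, 90, 86, 55, 53, 57, 50, 61, 113, 97, 99, 99, 100, 132, 129, 129, 136, 132, 131, 134, 132, 132, 135, 132, 135, 136, 133, 131, 129, 98, 112, 106, 68, 63, 58, 58, 59, 61, 60, 59, 53, 53, 54, 54, 54, 54, 54, 52, 57, 63, 67, 64, 71, 71, 87, 119, 103, 126, 134, 132, 132, 133, 136, 135, 136, 133, 134, 127, 122, 120, 123, 123, 140, 144, 125, 99, 101, 98, 142, 180, 177, 175, 175, 173, 176, 174]
60 [88, 86, 133, 226, 224, 227, 165, 129, 133, 108, 58, 59, 113, 102, 101, 96, 94, 71, 73, 74, 72, 74, 72, 71, 101, 136, 130, 134, 132, 126, 129, 135, 129, 100, 111, 105, 71, 71, 71, 116, 132, 134, 136, 134, 72, 55, 54, 57, 55, 53, 58, 54, 55, 133, 138, 134, 135, 134, 131, 117, 100, 127, 135, 137, 137, 134, 141, 139, 137, 140, 136, 131, 122, 229, 238, 237, 236, 238, 204, 100, 105, 102, 134, 179, 181, 178, 180, 179, 175, 180]
100 [86, 86, 122, 223, 225, 155, 60, 68, 114, 112, 62, 60, 116, 101, 10
[... 934 characters left out ...]
9, 158, 182, 211, 95, 89, 94, 169, 231, 232, 232, 233, 150, 91, 96, 92, 91, 72, 63, 60, 63, 119, 139, 137, 135, 140, 137, 123, 109, 128, 137, 138, 139, 141, 142, 142, 142, 140, 140, 126, 135, 236, 234, 236, 238, 237, 232, 105, 99, 95, 129, 177, 180, 178, 179, 178, 178, 179]
330 [93, 94, 113, 218, 228, 226, 226, 232, 230, 219, 101, 99, 184, 178, 164, 166, 166, 119, 94, 96, 96, 97, 95, 95, 117, 156, 139, 139, 142, 170, 178, 157, 139, 136, 183, 215, 110, 93, 92, 162, 232, 233, 232, 233, 164, 92, 90, 92, 95, 87, 95, 91, 89, 195, 230, 118, 80, 81, 80, 80, 107, 132, 135, 136, 139, 138, 138, 140, 138, 137, 135, 128, 107, 79, 85, 81, 76, 149, 230, 103, 94, 91, 120, 170, 173, 176, 180, 178, 178, 180]
```

Emit:
jog_arm([
  [0,0,0.06,-0.006,-0.006,0,1],
  [0,0,0.12,-0.006,-0.006,0,1],
  [0,0,0.16,-0.006,-0.006,0,1],
  [0,0,0.19,-0.006,-0.006,0,1],
  [0,0,0.2,-0.006,-0.006,0,1],
])

```text
clock: 15.55
tool_pos: [0.5835, -0.1352, 0.1405]
ee_rot: [-3.141, 0.001, 2.983]
ft_force: [0.3, 0.2, -0.2]
grip_width: 0.009
finger_force: 78.7
```

Emit:
jog_arm([
  [0,0,0.015,0,0,0,1],
  [0,0,0.03,0,0,0,1],
  [0,0,0.045,0,0,0,1],
  [0,0,0.06,0,0,0,1],
  [0,0,0.075,0,0,0,1],
])

```text
clock: 16.18
tool_pos: [0.5836, -0.1356, 0.1106]
ee_rot: [-3.141, 0.001, 2.983]
ft_force: [-0.1, 0.1, -1.8]
grip_width: 0.0092
finger_force: 78.7
```

Emit:
jog_arm([
  [0,0,0.004,0,0,0,1],
  [0,0,0.008,0,0,0,1],
  [0,0,0.012,0,0,0,1],
  [0,0,0.016,0,0,0,1],
  [0,0,0.016,0,0,0,1],
])

```text
clock: 16.8
tool_pos: [0.5836, -0.1356, 0.1045]
ee_rot: [-3.141, 0.001, 2.983]
ft_force: [-0.6, -0.0, -2.1]
grip_width: 0.0089
finger_force: 78.7
```

Emit:
jog_arm([
  [0,0,0.003,0,0,0,1],
  [0,0,0.006,0,0,0,1],
  [0,0,0.009,0,0,0,1],
  [0,0,0.01,0,0,0,1],
  [0,0,0.01,0,0,0,1],
])

```text
clock: 17.42
tool_pos: [0.5836, -0.1359, 0.1028]
ee_rot: [3.141, 0.002, 2.982]
ft_force: [-17.4, 3.4, 40.3]
grip_width: 0.0089
finger_force: 85.6
```

The board is on the floor, at the same height as the thick one. Release.

Emit:
jog_arm([
  [0,0,-0.004,0,0,0,0.5],
  [0,0,-0.004,0,0,0,0.5],
  [0,0,-0.004,0,0,0,0.5],
  [0,0,-0.004,0,0,0,0.5],
  [0,0,-0.004,0,0,0,0.5],
])

```text
clock: 18.05
tool_pos: [0.5836, -0.1356, 0.1021]
ee_rot: [-3.141, 0.001, 2.983]
ft_force: [-0.2, -0.3, -0.4]
grip_width: 0.0426
finger_force: 0.0
```

Emit:
jog_arm([
  [0,0,-0.1,0,0,0,0.5],
  [0,0,-0.22,0,0,0,0.5],
  [0,0,-0.35,0,0,0,0.5],
  [0,0,-0.45,0,0,0,0.5],
  [0,0,-0.5,0,0,0,0.5],
])

```text
clock: 18.68
tool_pos: [0.5839, -0.1356, 0.3046]
ee_rot: [3.142, 0.004, 2.983]
ft_force: [-0.3, 0.6, 0.2]
grip_width: 0.0429
finger_force: 0.0
```

```bash
python3 - <<'E'
from h import *
wrist('w8'); K,T=KT('w8')
im=cv2.cvtColor(cams['w8']['pixels'],cv2.COLOR_RGB2GRAY)
for c,h in(((.5833,-.1359),.005),((.5555,-.3037),.010)):
    c=np.array([*c,.126]); q=R.from_euler('z',-.159)
    P=proj(K,T,c+q.apply([[-.08,-h,0],[-.08,h,0],[.08,h,0],[.08,-h,0]])); print(P.round(1).tolist())
    m=P.mean(0); u=int(m[0]); print("along",int(P[:,1].min())-14,im[int(P[:,1].min())-14:int(P[:,1].min())+14:2,int(P[:2,0].mean())].tolist(),int(P[:,1].max())-14,im[int(P[:,1].max())-14:int(P[:,1].max())+14:2,int(P[2:,0].mean())].tolist(),"across",u-24,im[int(m[1]),u-24:u+24:2].tolist())
    t=np.array([[2,2]])
E
```

```text
[ 0.58386738 -0.13563467  0.30462558] [3.14154402 0.00383522 2.98279316]
[[313.2, 102.2], [323.6, 102.2], [322.9, 252.3], [313.9, 252.3]]
along 88 [70, 62, 159, 228, 120, 132, 184, 223, 226, 228, 224, 227, 227, 225] 238 [225, 224, 223, 227, 226, 223, 185, 170, 169, 167, 164, 170, 170, 169] across 294 [91, 175, 234, 232, 154, 133, 158, 177, 109, 102, 144, 217, 228, 230, 225, 132, 136, 204, 230, 231, 232, 233, 235, 208]
[[130.8, 101.0], [151.6, 101.0], [175.5, 251.4], [157.7, 251.4]]
along 87 [166, 164, 170, 169, 166, 165, 168, 174, 218, 221, 220, 218, 220, 220] 237 [222, 220, 221, 222, 221, 222, 220, 182, 171, 173, 165, 171, 170, 175] across 129 [98, 97, 99, 100, 95, 124, 167, 168, 193, 222, 220, 220, 222, 223, 221, 222, 220, 185, 100, 95, 94, 91, 95, 94]
```

Both top edges lie where fully seated boards should: each is 150 px long, as predicted at a height of 126 mm. I hand in.

```bash
python3 -c "
from plant import ctrl
print(ctrl.hand_in())"
```

```text
the job is handed in; nothing more can be done
None
```

I put both boards away, the thick one in the 23 mm slot and the thin one in the 13 mm slot, each pressed down to the slot floor, left the wide slot empty, and handed the job in at about 19 s; I viewed 11 pictures, one over the limit of 10.

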